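Shift the wire bender to its change notch and strip its spindle

TASK

Get the bench wire bender ready for a tooling change: first throw its lever into the notch marked with the green button, lifting the black knob to free the pin and letting it drop fully into that notch. Then clear the stud from the top down, one piece at a time: lay the red wing nut in the blue tray first, then the brass spacer, then the steel bending arm, side by side on the tray floor with the arm lying flat; the lever stays in the green notch. Do not shift or knock over the other things on the bench.

Things in the scene. Friction and masses are not known exactly. Their poses are not given: they have to be found in the camera images.
- bender: green bench wire bender, bolted down; base plate 235 mm (its x) by 320 mm (its y), 16 mm thick; origin under the plate near its middle, z up. In this frame the lever pivot is at (60, 85) mm and the stud at (0, -105) mm. Its tallest fixed parts are the gear housing round the pivot (95 x 110 mm, 64 mm high) and a motor, 50 mm long and 52 mm thick, on its -y side behind the stud
- lever (a joint): angle of the steel lever about its upright pivot, rad: at 0 the lever points along the bender's -x (towards the robot); positive swings it towards the bender's -y (towards the stud); stops at +-0.66. It starts in the negative half, where the quadrant is a plain arc on which the pin rides freely, and stays where it is left (moving it takes about 1 N at the knob). The quadrant under it has three notches, at 0, 0.32 and 0.64 rad, each 18 mm wide for a 10 mm round-ended pin
- plunger (a joint): height in m of the black knob with its index pin above its lowest position: 0 = pin fully down in a notch; about 0.012 = pin resting on top of the quadrant, as at the start; upper stop 0.022. Lift it to 0.014 or more to carry the pin over notches. A spring pushes it down with 4 N at 0 and 6 N at the top
- lever_knob (a point): middle of the grip of the black knob that stands upright on the lever's end, 150 mm from the pivot: a plain cylinder 28 mm in diameter, 44 mm high, grip it from above; this point is 109 mm above the bench with the pin down, and the lever's arm lies 29 mm below it
- lever_pivot (a point): point on the lever's pivot axis, 64 mm above the bench
- mark_green: green button, 16 mm in diameter, on the front flange of the quadrant just outside its notch, 182 mm from the pivot on the radius of that notch; it may mark the notch at 0, 0.32 or 0.64 rad (white buttons mark the other two)
- stud_top (a point): top of the upright steel stud, 16 mm in diameter, 76 mm above the bench; the bending arm, spacer and nut stand on it in that order, with 2.5 mm play all round
- wing_nut: red wing nut, quick-release kind: it lifts straight off, no turning; z up
- nut_mid (a point): centre of the red wing nut, 52 mm high overall: square hub 36 mm wide, 12 mm high, a collar 28 mm in diameter up to 18 mm, and above it the wing, 72 mm along x, 14 mm thick along y, up to 52 mm; this point is 26 mm above its underside. Hub open below, 12 mm deep. 80 g. Grip the wing across its thickness, fingertips not lower than the hub's top
- spacer: brass spacer ring
- spacer_mid (a point): centre of the brass spacer ring, 54 mm in diameter, 24 mm high, hole 21 mm; 150 g
- bend_arm: steel bending arm
- bar_mid (a point): centre of the steel bending arm's boss: square boss 46 mm wide (along x and y), 26 mm high, hole 21 mm through; a flat bar 26 mm wide and 18 mm thick runs along x to 80 mm either side, with a brass roller 16 mm in diameter standing on each end up to 29 mm; this point is 13 mm above the underside; 300 g
- tray_in (a point): centre of the inner floor of the blue open tray, fixed: inside 250 mm along x, 200 mm along y; walls 5 mm thick rise 17 mm above the floor, which is 7 mm above the bench
- tape_clear: bystander, leave alone: roll of tape, 96 mm in diameter, 48 mm high, lying flat behind the gap between bender and tray; origin under it
- vial_silver: bystander, leave alone: amber vial, 53 mm in diameter, 92 mm high, standing behind the tray; origin under it
- chasing_hammer: bystander, leave alone: hammer, 209 mm long, 29 mm high, lying to the right of the tray
- bench_block: bystander, leave alone: steel block, 62 x 62 x 18 mm, lying in front between bender and tray; origin under it

How it is judged:
By the outcome, as a careful person would: the job done as asked, in the order asked, and still so for the second after the job is handed in, with the robot touching nothing.
It also fails if it takes over 72 s, if anything falls off the work surface, if the arm or the gripper's body presses on something with over 40 N, if the wrist force passes 120 N, or if a joint passes its speed limit or range.

ROBOT

A 6-joint arm with a two-finger parallel gripper is mounted at the origin on a cart in front of the work surface, level with it; the furniture and walls round the work are solid. World frame = base frame: x ahead of the robot, y to its left, z up, the work surface at z = 0. Lengths are in m, angles in rad, forces in N, time in s.
With the tool pointing down it reaches from about 0.325 to 0.85 m from the base axis. Payload 15.5 kg.
Tool frame: the origin (TCP) lies on the front face of the gripper's body, between the roots of the fingers; the fingertips stand 78 mm ahead of it and the grasp point (between the pads) lies 60 mm ahead of it; z points along the fingers, y is the line along which they close (so a half turn about z gives the same grasp; the last joint's range is limited). The gripper opens to 91 mm and grips with 3 to 60 N. Pads are 32 mm wide; open, the fingers measure 118 mm over their backs; the gripper's body (76 mm by 178 mm) begins 60 mm behind the grasp point.
Start: joints at [1.198, 0.494, 1.345, -0, 1.302, -0.096], TCP at [0.171, 0.601, 0.292] pointing down, gripper open.
Joint ranges: [-2.91, 2.91], [-0.82, 2.16], [0.22, 2.67], [-1.22, 4.37], [0.12, 2.79], [-3.08, 3.08]. Speed limits (rad/s): [1.89, 1.89, 2.57, 3.01, 3.01, 3.01].

INTERFACE

Orientations are given as a 3x3 rotation matrix whose columns are the frame's x, y, z axes.
In Python, from cell import robot gives the robot as it stands.
- The arm moves only by the shell command python3 -m pendant 'ROWS' [FORCE]. ROWS is text: rows parted by semicolons, each of 7 numbers parted by spaces: the shift along the tool's x, y, z each as a share of 0.2 m, from -1 to 1, then the turn, a rotation vector about the tool's x, y, z each as a share of 60 degrees, from -1 to 1, then the opening, from 0 (shut) to 1 (fully open). In form: tx ty tz ax ay az hand; .... A call has exactly 10 rows; each row is the pose to reach, as a shift and turn from the pose commanded when the call began, along the tool's axes at that moment; what a row does not reach only later rows make up. A row lasts 1/10 s, in which the tool goes at most 50 mm and 8.59 degrees, less where a joint would pass 70% of its speed; a pose out of reach is approached as far as the arm can. A call with a number of a shift or a turn outside -1 to 1 is refused whole. A call with a gripper value outside its range is refused whole. The fingers move at their own pace and stop on an object; FORCE is the grip in N (left out, the last holds). Time passes only in rows, so rows that repeat a pose let the fingers close, or fill a call up. It gives the time, the measured TCP pose, the force, the opening and the grip force at its end, in the units of the state.
- robot.observe(): the state, without advancing time (a new reading comes with each control period).
- robot.grab_frame(name): name is "scene" or "side" or "wrist"; returns the picture (480x640x3 uint8, blue, green, red); there is no depth.
- robot.camera_model(name): a dict with "vertical_fov" (degrees; the focal length in pixels is half the picture's height over the tangent of half this angle, whatever the lens; pixels are square), "cx", "cy" (the principal point, pixels), "extrinsics" (4x4, takes a point from world to camera coordinates). Camera axes: x right, y down, z forward; pixel columns grow to the right and rows downward; lengths in m; the calibration is good to about 2 mm. A picture is of the moment at which its call begins: read the wrist's pose just before it. camera_model takes no time and is no camera call; for the wrist camera it gives the pose at the moment of the call.
- robot.close_job(): hands the job in; it is judged then, once.
The state is a dict: "clock": time; "joint_positions": joint angles; "qd": joint speeds; "effort": joint torques, N m; "eef_pos": TCP position; "tool_rot": TCP orientation; "contact_force": force on the tool from outside, world axes, zero at the start; "wrist_torque": the same for the moment, N m; "opening": finger opening in m; "grip_force": force on a finger pad.
Only numpy, scipy, OpenCV 4.12 (cv2) and the standard library are available. Lean on these libraries where they do the work, as an engineer would, in place of code of your own. Each camera call takes 0.05 s, during which the arm holds its last target. There are 200 camera calls.

## Working session

There is one attempt and no reset: what is moved stays moved. The work goes in short steps, Python scripts to look and compute and a shell command to move; the robot and the scene stay as the last step left them, time stands still between calls to the robot, and variables do not carry over. Pictures are saved under pics/ and viewed, at most 10 in all, crops included, and the job is handed in when it is done.

```bash
ls; mkdir -p pics
python3 - <<'E'
from cell import robot
import cv2,numpy as np
s=robot.observe(); print(s['clock'],s['eef_pos'],s['tool_rot'],s['opening'])
for n in ["scene","side"]:
    m=robot.camera_model(n); print(n,m['vertical_fov'],m['cx'],m['cy'],np.round(m['extrinsics'],3).tolist())
    cv2.imwrite(f'pics/{n}0.png',robot.grab_frame(n))
E
```

```text
pics
0.0 [0.17067822 0.60092794 0.29162605] [[-9.61936475e-01  2.73272741e-01 -4.76258888e-04]
 [ 2.73273121e-01  9.61935773e-01 -1.17043319e-03]
 [ 1.38282976e-04 -1.25603113e-03 -9.99999202e-01]] 0.09116096123441762
scene 55.48159727009608 325.825500107517 244.19308791975283 [[0.694, -0.72, -0.009, -0.528], [-0.462, -0.435, -0.773, 0.263], [0.553, 0.541, -0.634, 0.942], [0.0, 0.0, 0.0, 1.0]]
side 55.12244318417455 315.550039737243 244.20099481577182 [[0.808, -0.588, -0.023, -0.557], [-0.291, -0.366, -0.884, 0.169], [0.512, 0.721, -0.467, 1.275], [0.0, 0.0, 0.0, 1.0]]
```

View pics/scene0.png

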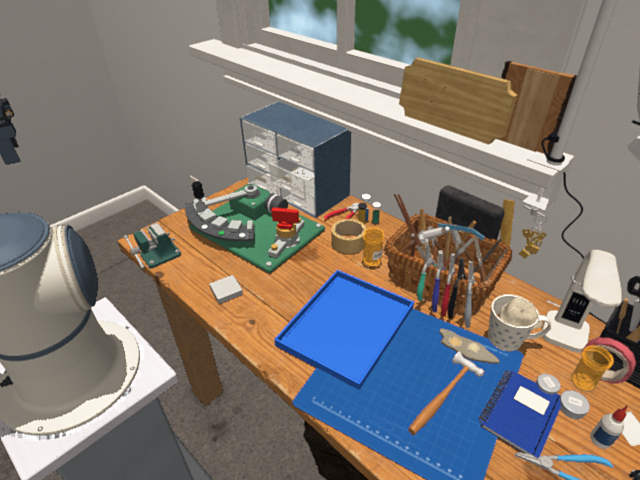

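View pics/side0.png

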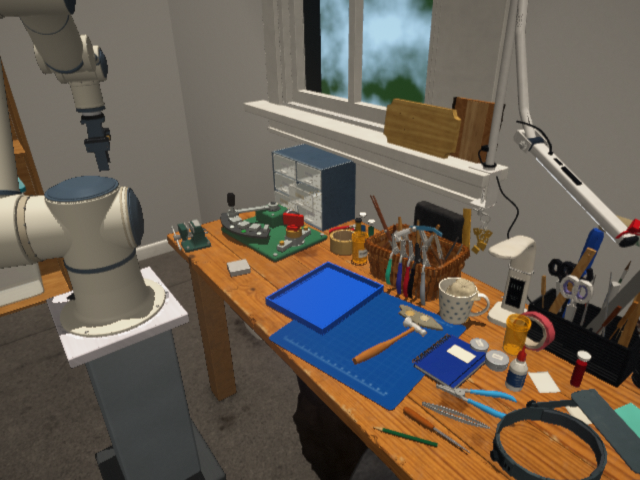

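The scene view shows the knob at about (197,190), the red nut at (286,216) and the tray centre at (345,325). The side view shows the knob at (231,199) and the nut at (293,219). Next I'll triangulate these roughly and get the tray corners.

```bash
cat > h.py <<'E'
from cell import robot
import cv2,numpy as np
def cam(n): 
    m=robot.camera_model(n); f=240/np.tan(np.radians(m['vertical_fov'])/2); E=np.array(m['extrinsics'])
    return f,m['cx'],m['cy'],E
def ray(c,p):
    f,cx,cy,E=c; d=E[:3,:3].T@np.array([(p[0]-cx)/f,(p[1]-cy)/f,1]); return -E[:3,:3].T@E[:3,3],d/np.linalg.norm(d)
def plane(c,p,z):
    o,d=ray(c,p); return o+d*(z-o[2])/d[2]
def proj(c,P):
    f,cx,cy,E=c; q=E[:3,:3]@np.array(P)+E[:3,3]; return f*q[0]/q[2]+cx,f*q[1]/q[2]+cy
def tri(rs):
    A=sum(np.eye(3)-np.outer(d,d) for o,d in rs); b=sum((np.eye(3)-np.outer(d,d))@o for o,d in rs); return np.linalg.solve(A,b)
def blob(im,lo,hi,roi=None):
    h=cv2.inRange(cv2.cvtColor(im,cv2.COLOR_BGR2HSV),lo,hi)
    if roi is not None: k=np.zeros_like(h); x0,y0,x1,y1=roi; k[y0:y1,x0:x1]=255; h&=k
    cs,_=cv2.findContours(h,cv2.RETR_EXTERNAL,cv2.CHAIN_APPROX_NONE)
    return sorted(cs,key=cv2.contourArea,reverse=True)
def cen(c): m=cv2.moments(c); return m['m10']/m['m00'],m['m01']/m['m00']
E
python3 - <<'E'
from h import *
S,D=cam('scene'),cam('side'); a=cv2.imread('pics/scene0.png'); b=cv2.imread('pics/side0.png')
print('knob',tri([ray(S,(197,190)),ray(D,(231,199))]))
r1=blob(a,(0,180,90),(8,255,255),(260,195,310,240))[0]; r2=blob(b,(0,180,90),(8,255,255),(270,200,315,240))[0]
print('nut',cen(r1),cen(r2),tri([ray(S,cen(r1)),ray(D,cen(r2))]))
for c,im,roi in((S,a,(260,260,430,390)),(D,b,(255,255,390,335))):
    t=blob(im,(105,150,120),(118,255,255),roi)[0]; q=cv2.boxPoints(cv2.minAreaRect(t)); 
    ap=cv2.approxPolyDP(cv2.convexHull(t),6,True)[:,0]; print([(p.tolist(),np.round(plane(c,p,.024),3).tolist()) for p in ap])
print('stud plate',plane(S,(262,228),.016),plane(S,(189,213),.05)); print('wristcam')
m=robot.camera_model('wrist');E=np.array(m['extrinsics']);s=robot.observe();R=s['tool_rot'];print(m['vertical_fov'],R.T@(-E[:3,:3].T@E[:3,3]-s['eef_pos']),np.round(E[:3,:3]@R,3))
E
```

```text
knob [0.48109916 0.21673293 0.12352809]
nut (284.69089390142017, 216.88471177944862) (292.88522336769756, 220.8082474226804) [ 0.58490905 -0.02081129  0.09517853]
[([336, 271], [0.582, -0.208, 0.024]), ([413, 302], [0.626, -0.409, 0.024]), ([359, 384], [0.376, -0.46, 0.024]), ([275, 340], [0.334, -0.261, 0.024])]
[([382, 285], [0.626, -0.406, 0.024]), ([322, 329], [0.375, -0.46, 0.024]), ([266, 298], [0.334, -0.26, 0.024]), ([327, 262], [0.582, -0.208, 0.024])]
stud plate [0.5753723  0.07147646 0.016     ] [0.45239001 0.23932363 0.05      ]
wristcam
68.09581508706815 [ 0.07834896 -0.00050428 -0.09319812] [[ 0.002  1.    -0.   ]
 [-0.961  0.002 -0.277]
 [-0.277  0.001  0.961]]
```

```bash
python3 -m pendant '-1 -.96 -.1 0 0 0 1;-1 -.96 -.1 0 0 0 1;-1 -.96 -.1 0 0 0 1;-1 -.96 -.1 0 0 0 1;-1 -.96 -.1 0 0 0 1;-1 -.96 -.1 0 0 0 1;-1 -.96 -.1 0 0 0 1;-1 -.96 -.1 0 0 0 1;-1 -.96 -.1 0 0 0 1;-1 -.96 -.1 0 0 0 1'; python3 -m pendant '-1 -.96 -.1 0 0 0 1;-1 -.96 -.1 0 0 0 1;-1 -.96 -.1 0 0 0 1;-1 -.96 -.1 0 0 0 1;-1 -.96 -.1 0 0 0 1;-1 -.96 -.1 0 0 0 1;-1 -.96 -.1 0 0 0 1;-1 -.96 -.1 0 0 0 1;-1 -.96 -.1 0 0 0 1;-1 -.96 -.1 0 0 0 1'
python3 - <<'E'
from h import *
import pickle
c=cam('wrist'); s=robot.observe(); im=robot.grab_frame('wrist'); cv2.imwrite('pics/w1.png',im); pickle.dump(c,open('w1.pkl','wb')); print(s['clock'],s['eef_pos'],s['joint_positions'])
E
```

```text
clock: 1.1
eef_pos: [0.3102, 0.3626, 0.312]
tool_rot: [[-0.962, 0.272, -0.0], [0.272, 0.962, -0.0], [0.0, -0.0, -1.0]]
contact_force: [0.4, -0.6, 0.0]
opening: 0.0912
grip_force: 0.0
clock: 2.1
eef_pos: [0.4501, 0.1236, 0.3321]
tool_rot: [[-0.962, 0.271, -0.0], [0.271, 0.962, 0.0], [0.0, -0.0, -1.0]]
contact_force: [0.3, -0.1, 0.6]
opening: 0.091
grip_force: 0.0
2.1 [0.4500705  0.12364107 0.33212088] [ 1.39980079e-01  2.27046452e-01  1.65999134e+00  1.39378558e-04
  1.25489220e+00 -1.15593328e+00]
```

View pics/w1.png

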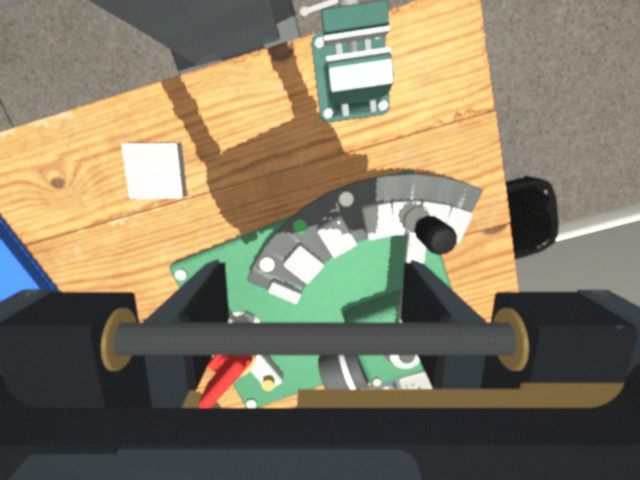

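Wrist view, with image up pointing towards the robot: the green button is at (300,227), between the white ones at (346,199) and (266,264), so it marks the 0.32 notch. The knob is at (436,235) and the red wing is partly visible at (225,375).

Run:
```python
from h import *
import pickle
W=pickle.load(open('w1.pkl','rb')); im=cv2.imread('pics/w1.png')
g=blob(im,(50,150,60),(70,255,255),(285,212,315,242)); G=[(cv2.contourArea(c),cen(c)) for c in g[:2] if cv2.contourArea(c)>5]; print(G)
gray=cv2.cvtColor(im,cv2.COLOR_BGR2GRAY)
def near(p,lo):
    x,y=p; roi=(gray[y-14:y+15,x-14:x+15]>lo).astype(np.uint8); n,l,st,c=cv2.connectedComponentsWithStats(roi); k=l[14,14]; return st[k,4],c[k]+[x-14,y-14]
print(near((346,199),125),near((266,264),150))
pts=[near((346,199),125)[1],np.array(G[0][1]),near((266,264),150)[1]]
th=[0,.32,.64]; M=np.array([[60-182*np.cos(t),85-182*np.sin(t)] for t in th])/1000
for z in(.02,.03,.04,.05):
    P=np.array([plane(W,p,z)[:2] for p in pts]); print(z,np.linalg.norm(P[0]-P[1]),np.linalg.norm(P[2]-P[1]),'exp .058')
    H=(M-M.mean(0)).T@(P-P.mean(0)); yaw=np.arctan2(H[0,1]-H[1,0],H[0,0]+H[1,1]); R=np.array([[np.cos(yaw),-np.sin(yaw)],[np.sin(yaw),np.cos(yaw)]]); t=P.mean(0)-R@M.mean(0)
    print('  yaw',yaw,'t',t,'stud',R@[0,-.105]+t,'piv',R@[.06,.085]+t,'res',np.abs(P-(M@R.T+t)).max())
print('corner', plane(W,(172,265),.016),'knobtop',plane(W,(446,237),.143))
```

```text
[]
(np.int32(175), array([345.82285714, 198.76571429])) (np.int32(343), array([266.39358601, 267.34402332]))Traceback (most recent call last):
  File "<stdin>", line 9, in <module>
IndexError: list index out of range
```

Run:
```python
from h import *
im=cv2.imread('pics/w1.png'); h=cv2.cvtColor(im,cv2.COLOR_BGR2HSV); print(h[220:236:3,292:310:3].tolist()); g=cv2.cvtColor(im,cv2.COLOR_BGR2GRAY); print(g[254:276:2,254:282:2])
```

```text
[[[70, 10, 74], [65, 67, 92], [67, 121, 124], [66, 118, 125], [66, 81, 97], [0, 0, 74]], [[66, 32, 80], [66, 132, 135], [66, 135, 138], [66, 136, 139], [67, 133, 132], [66, 50, 81]], [[65, 70, 91], [67, 136, 137], [66, 135, 138], [67, 137, 138], [66, 133, 136], [62, 66, 104]], [[65, 36, 85], [66, 129, 132], [67, 137, 138], [66, 138, 137], [66, 126, 138], [60, 24, 136]], [[70, 8, 91], [68, 37, 124], [65, 105, 170], [66, 108, 189], [64, 65, 177], [54, 8, 150]], [[60, 8, 159], [60, 7, 150], [60, 9, 148], [60, 8, 151], [65, 10, 152], [50, 10, 150]]]
[[166 134  94 106 136 142 144 143 144 148 159 159 153 146]
 [136  91  98 125 143 145 153 155 145 143 150 155 166 162]
 [116  88 121 139 165 234 250 247 212 159 143 144 157 171]
 [107 106 136 173 251 255 255 255 255 239 152 141 145 150]
 [ 97 129 150 233 255 255 255 255 255 255 193 143 145 142]
 [114 140 154 249 255 255 255 255 255 255 216 143 141 141]
 [133 143 149 240 255 255 255 255 255 255 206 142 141 141]
 [157 154 151 191 254 255 255 255 255 252 160 144 143 142]
 [153 159 168 179 212 248 254 253 243 182 145 144 146 144]
 [145 150 164 181 182 178 179 172 152 142 145 144 142 141]
 [140 138 145 152 155 169 176 169 157 152 149 145 144 144]]
```

Run:
```python
from h import *
import pickle
W=pickle.load(open('w1.pkl','rb')); im=cv2.imread('pics/w1.png')
g=blob(im,(58,60,80),(72,255,255),(288,215,313,240))[0]
gray=cv2.cvtColor(im,cv2.COLOR_BGR2GRAY)
def near(p,lo):
    x,y=p; roi=(gray[y-14:y+15,x-14:x+15]>lo).astype(np.uint8); n,l,st,c=cv2.connectedComponentsWithStats(roi); k=l[14,14]; return st[k,4],c[k]+[x-14,y-14]
print(near((266,264),210),cv2.contourArea(g),cen(g))
pts=[near((346,199),125)[1],np.array(cen(g)),near((266,264),210)[1]]
th=[0,.32,.64]; M=np.array([[60-182*np.cos(t),85-182*np.sin(t)] for t in th])/1000
for z in(.03,.04,.05,.06):
    P=np.array([plane(W,p,z)[:2] for p in pts]); print(z,np.linalg.norm(P[0]-P[1]),np.linalg.norm(P[2]-P[1]),'exp .058')
    H=(M-M.mean(0)).T@(P-P.mean(0)); yaw=np.arctan2(H[0,1]-H[1,0],H[0,0]+H[1,1]); R=np.array([[np.cos(yaw),-np.sin(yaw)],[np.sin(yaw),np.cos(yaw)]]); t=P.mean(0)-R@M.mean(0)
    print('  yaw',yaw,'t',t,'stud',R@[0,-.105]+t,'piv',R@[.06,.085]+t,'knob.32',R@[.06-.15*np.cos(.32),.085-.15*np.sin(.32)]+t,'res',np.abs(P-(M@R.T+t)).max())
print('corner', plane(W,(172,265),.016),'knobtop',plane(W,(446,237),.143))
d=cv2.inRange(gray,0,30); print('dark knob',[ (cv2.contourArea(c),cv2.boundingRect(c),cen(c)) for c in blob(im,(0,0,0),(180,255,40),(400,200,470,265))[:2]])
```

```text
(np.int32(169), array([266.68047337, 264.41420118])) 160.5 (299.57217030114225, 225.736240913811)
0.03 0.06092531564527737 0.061558527157156984 exp .058
  yaw 0.11373190261340073 t [0.58224024 0.08652492] stud [ 0.59415636 -0.01779672] piv [0.63220622 0.17778499] knob.32 [0.49609567 0.11474598] res 0.0028756718212711307
0.04 0.05938417669181813 0.06000137077454869 exp .058
  yaw 0.11373190261340134 t [0.57975903 0.08754979] stud [ 0.59167515 -0.01677186] piv [0.62972502 0.17880986] knob.32 [0.49361446 0.11577085] res 0.0014560903100850342
0.05 0.05784303773835889 0.05844421439194031 exp .058
  yaw 0.11373190261340077 t [0.57727783 0.08857465] stud [ 0.58919395 -0.01574699] piv [0.62724381 0.17983472] knob.32 [0.49113326 0.11679571] res 0.0003775792192131089
0.06 0.056301898784899676 0.056887058009331914 exp .058
  yaw 0.11373190261340105 t [0.57479662 0.08959952] stud [ 0.58671274 -0.01472213] piv [0.6247626  0.18085959] knob.32 [0.48865205 0.11782058] res 0.0013830727122871034
corner [ 0.4750558  -0.06493855  0.016     ] knobtop [0.48201898 0.22748138 0.143     ]
dark knob [(409.5, (416, 217, 33, 33), (427.4228734228734, 228.4098494098494))]
```

Run:
```python
from h import *
a=cv2.imread('pics/scene0.png')[170:230,180:240];b=cv2.imread('pics/side0.png')[185:245,215:275];c=cv2.imread('pics/w1.png')[195:265,395:465]
z=lambda i,k:cv2.resize(i,None,fx=k,fy=k,interpolation=cv2.INTER_NEAREST)
a2=cv2.imread('pics/scene0.png')[195:270,250:325];b2=cv2.imread('pics/side0.png')[200:275,265:340]
top=np.hstack([z(a,4),z(b,4),z(c[:60,10:],4)]); bot=np.hstack([z(a2,4)[:300],z(b2,4)[:300]]); bot=np.pad(bot,((0,0),(0,720-600),(0,0)))
cv2.imwrite('pics/c1.png',np.vstack([top,bot]))
```

```text
(no output)
```

View pics/c1.png

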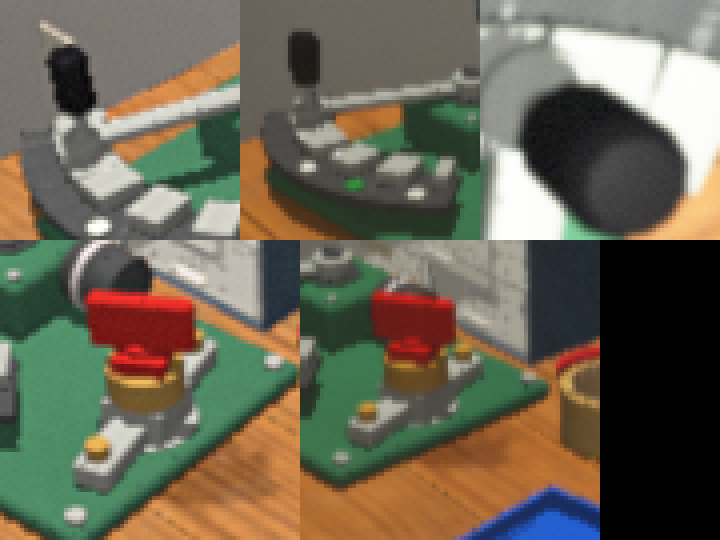

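The crops show the knob top at (443.5,241) in the wrist view, and the knob middle at (198,189.5) in scene and (231,199) in side. The nut, spacer and arm are stacked on the stud, with the bar running front-left to back-right in the scene view. I'll hover over the knob.

```bash
python3 -m pendant '-.02 .53 .36 0 0 0 1;-.02 .53 .36 0 0 0 1;-.02 .53 .36 0 0 0 1;-.02 .53 .36 0 0 0 1;-.02 .53 .36 0 0 0 1;-.02 .53 .36 0 0 0 1;-.02 .53 .36 0 0 0 1;-.02 .53 .36 0 0 0 1;-.02 .53 .36 0 0 0 1;-.02 .53 .36 0 0 0 1'
python3 - <<'E'
from h import *
import pickle
W=pickle.load(open('w1.pkl','rb')); p=plane(W,(443.5,241.3),.143); print(p)
print(tri([ray(cam('scene'),(198,189.5)),ray(cam('side'),(231.2,199.2))]))
c=cam('wrist'); s=robot.observe(); im=robot.grab_frame('wrist'); cv2.imwrite('pics/w2.png',im); print(s['clock'],s['eef_pos'],proj(c,[*p[:2],.143]),proj(c,[s['eef_pos'][0],s['eef_pos'][1],.143]))
x0,y0=[int(v) for v in proj(c,[*p[:2],.143])]
g=cv2.cvtColor(im,cv2.COLOR_BGR2GRAY)
for k in blob(im,(0,0,0),(180,255,70),(max(x0-70,0),max(y0-70,0),x0+70,y0+70))[:2]: print(cv2.contourArea(k),cv2.boundingRect(k))
E
```

```text
clock: 3.15
eef_pos: [0.4835, 0.2231, 0.2605]
tool_rot: [[-0.962, 0.274, 0.0], [0.274, 0.962, 0.0], [-0.0, 0.0, -1.0]]
contact_force: [0.1, 0.4, -0.4]
opening: 0.091
grip_force: 0.0
[0.4851373  0.22484758 0.143     ]
[0.4846997  0.22013567 0.12126803]
3.15 [0.48349811 0.22314243 0.26046413] (np.float64(318.0546900893666), np.float64(265.6994713592836)) (np.float64(314.75260015996474), np.float64(264.0431296557161))
1563.0 (297, 231, 40, 50)
138.5 (364, 195, 24, 23)
```

View pics/w2.png

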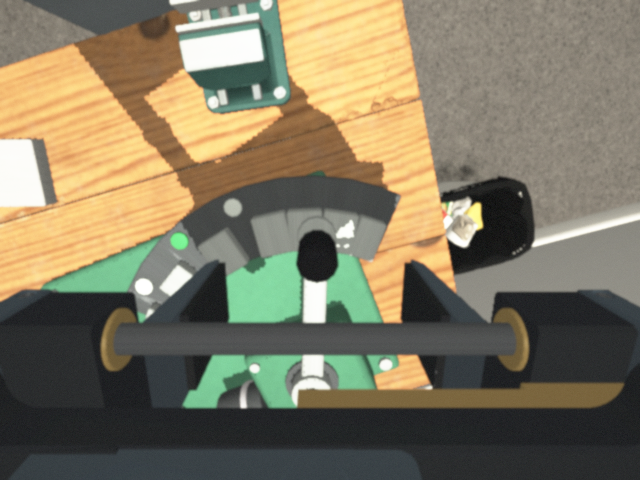

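The knob top is at about (318,262) in the wrist view, within 4 px of the prediction, and the lever runs straight down the image along tool x. I'll descend and grip.

```bash
python3 -m pendant '-.01 .01 .15 0 0 0 1;-.01 .01 .28 0 0 0 1;-.01 .01 .36 0 0 0 1;-.01 .01 .39 0 0 0 1;-.01 .01 .39 0 0 0 .2;-.01 .01 .39 0 0 0 .2;-.01 .01 .39 0 0 0 .2;-.01 .01 .39 0 0 0 .2;-.01 .01 .39 0 0 0 .2;-.01 .01 .39 0 0 0 .2' 15
python3 - <<'E'
from h import *
s=robot.observe(); R=s['tool_rot']; p=s['eef_pos']; print(p,s['opening'])
for piv in([.6272,.1798],):
    v=p[:2]-piv; print('r',np.hypot(*v)); th0=np.arctan2(v[1],v[0]); th0=(th0-np.pi-.1137+np.pi)%(2*np.pi)-np.pi; print('th0',th0)
    for k in range(1,10):
        a=(0.32-th0)*k/9; c,q=np.cos(a),np.sin(a); w=np.array([c*v[0]-q*v[1],q*v[0]+c*v[1]])+piv-p[:2]
        print(np.round(R.T@[*w,0.0065]/.2,3),round(-np.degrees(a)/60,3))
E
```

```text
clock: 4.2
eef_pos: [0.486, 0.2248, 0.1825]
tool_rot: [[-0.962, 0.273, 0.0], [0.273, 0.962, 0.0], [-0.0, 0.0, -1.0]]
contact_force: [0.7, 0.6, 0.1]
opening: 0.046
grip_force: 0.0
[0.48600024 0.22479654 0.18246591] 0.04599843404578498
r 0.14819602305959562
th0 -0.4221986839109455
[-0.001 -0.061 -0.033] -0.079
[-0.006 -0.122 -0.033] -0.157
[-0.017 -0.182 -0.033] -0.236
[-0.032 -0.241 -0.033] -0.315
[-0.053 -0.299 -0.033] -0.394
[-0.078 -0.354 -0.033] -0.472
[-0.107 -0.408 -0.033] -0.551
[-0.141 -0.459 -0.033] -0.63
[-0.179 -0.507 -0.033] -0.709
```

```bash
python3 -m pendant '0 0 0 0 0 0 .2;0 0 0 0 0 0 .2;0 0 0 0 0 0 .2;0 0 0 0 0 0 .2;0 0 0 0 0 0 .2;0 0 0 0 0 0 .2;0 0 -.015 0 0 0 .2;0 0 -.03 0 0 0 .2;0 0 -.03 0 0 0 .2;0 0 -.03 0 0 0 .2' 15
python3 - <<'E'
from h import *
s=robot.observe(); print(s['eef_pos'],s['wrist_torque'],s['contact_force'])
E
```

```text
clock: 5.2
eef_pos: [0.4858, 0.2247, 0.1882]
tool_rot: [[-0.962, 0.273, -0.0], [0.273, 0.962, -0.0], [0.0, -0.0, -1.0]]
contact_force: [1.1, -0.8, -5.5]
opening: 0.0276
grip_force: 15.0
[0.4858383  0.22471096 0.18818883] [ 0.01041163 -0.2809166  -0.03718873] [ 1.14709243 -0.78155489 -5.45625692]
```

```bash
python3 -m pendant '-.001 -.061 0 0 0 -.079 .2;-.006 -.122 0 0 0 -.157 .2;-.017 -.182 0 0 0 -.236 .2;-.032 -.241 0 0 0 -.315 .2;-.053 -.299 0 0 0 -.394 .2;-.078 -.354 0 0 0 -.472 .2;-.107 -.408 0 0 0 -.551 .2;-.141 -.459 0 0 0 -.63 .2;-.179 -.507 0 0 0 -.709 .2;-.179 -.507 0 0 0 -.709 .2' 15
python3 - <<'E'
from h import *
s=robot.observe(); p=s['eef_pos']; print(p,s['contact_force']); v=p[:2]-[.6272,.1798]; print(np.hypot(*v),np.arctan2(-v[1],-v[0])-.1137)
c=cam('wrist');im=robot.grab_frame('wrist'); cv2.imwrite('pics/w3.png',im[100:480])
E
```

```text
clock: 6.2
eef_pos: [0.4927, 0.1164, 0.1881]
tool_rot: [[-0.893, -0.45, -0.001], [-0.45, 0.893, -0.0], [0.001, -0.0, -1.0]]
contact_force: [0.4, -0.6, -5.8]
opening: 0.0279
grip_force: 15.0
[0.49274834 0.11644763 0.18806165] [ 0.42585675 -0.61789643 -5.76568145]
0.1486296444470465 0.3266356741822638
```

View pics/w3.png

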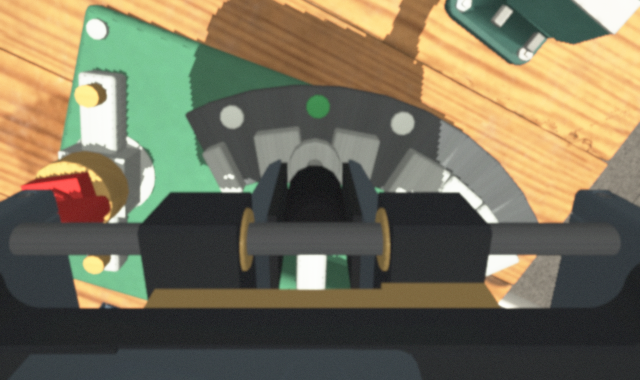

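The green button at (318,206 full frame) is directly ahead of the knob on the lever's radius. Now I'll lower the pin into the notch, still gripped.

```bash
python3 -m pendant '0 0 .02 0 0 0 .2;0 0 .04 0 0 0 .2;0 0 .06 0 0 0 .2;0 0 .08 0 0 0 .2;0 0 .088 0 0 0 .2;0 0 .088 0 0 0 .2;0 0 .088 0 0 0 .2;0 0 .088 0 0 0 .5;0 0 .088 0 0 0 .5;0 0 .088 0 0 0 .5' 15
```

```text
clock: 7.25
eef_pos: [0.4931, 0.1176, 0.1708]
tool_rot: [[-0.893, -0.449, 0.001], [-0.449, 0.893, 0.0], [-0.001, -0.0, -1.0]]
contact_force: [-0.6, -0.4, 0.6]
opening: 0.0453
grip_force: 0.0
```

```bash
python3 -m pendant '0 0 -.1 0 0 0 .6;0 0 -.3 0 0 0 1;0 0 -.5 0 0 0 1;0 0 -.65 0 0 0 1;-.13 -.81 -.65 0 0 0 1;-.13 -.81 -.65 0 0 0 1;-.13 -.81 -.65 0 0 0 1;-.13 -.81 -.65 0 0 0 1;-.13 -.81 -.65 0 0 0 1;-.13 -.81 -.65 0 0 0 1'
python3 - <<'E'
from h import *
import pickle
c=cam('wrist'); s=robot.observe(); im=robot.grab_frame('wrist'); a=robot.grab_frame('scene');b=robot.grab_frame('side'); pickle.dump((c,s,im,a,b),open('w4.pkl','wb')); print(s['clock'],s['eef_pos'],s['joint_positions'])
z=cv2.resize(a[170:270,180:330],None,fx=2.1,fy=2.1); z2=cv2.resize(b[185:285,215:365],None,fx=2.1,fy=2.1)
z3=im[120:480]; o=np.zeros((570,640,3),np.uint8); o[:210,:315]=z; o[:210,320:635]=z2; o[210:570]=z3; cv2.imwrite('pics/c4.png',o)
E
```

```text
clock: 8.25
eef_pos: [0.5881, -0.0151, 0.3004]
tool_rot: [[-0.894, -0.449, -0.001], [-0.449, 0.894, 0.0], [0.0, 0.001, -1.0]]
contact_force: [-0.0, 0.1, 0.1]
opening: 0.0914
grip_force: 0.0
8.25 [ 0.58814003 -0.01513075  0.30039941] [-1.27351143e-01  4.34239085e-01  1.42761230e+00  3.41576796e-04
  1.28042210e+00 -2.16360907e+00]
```

View pics/c4.png

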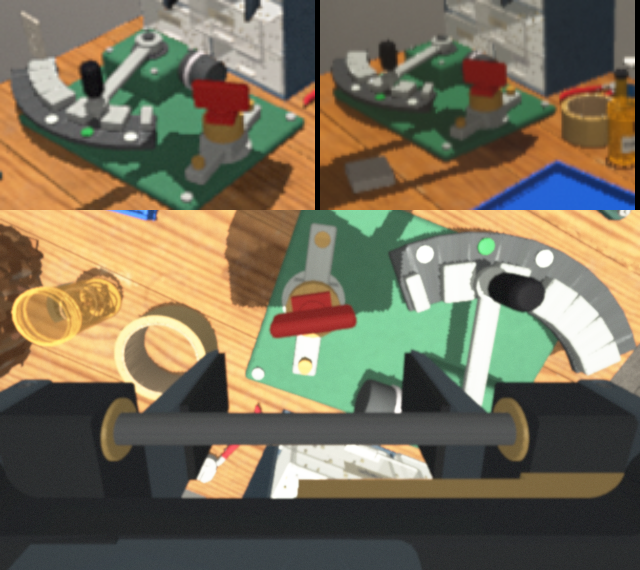

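The knob is down on the green notch. In the wrist view the wing top runs from (272,235) to (355,225) full frame, nearly along tool y. The arm's rollers are at (322,150) and (305,276), and the motor is at about (380,310).

Run:
```python
from h import *
import pickle
c,s,im,a,b=pickle.load(open('w4.pkl','rb')); R=s['tool_rot']
r1=plane(c,(322,150),.045);r2=plane(c,(305,276),.045); d=r1-r2; print('rollers',r1,r2,'dist',np.linalg.norm(d),'mid',(r1+r2)/2,'barang',np.degrees(np.arctan2(d[1],d[0])))
k=blob(im,(0,150,40),(8,255,255),(250,180,370,270)); k=max(k,key=cv2.contourArea); 
ap=cv2.approxPolyDP(cv2.convexHull(k),3,True)[:,0]; print(ap.tolist()); 
h=cv2.cvtColor(im,cv2.COLOR_BGR2HSV); print(h[195:245:3,312,:].tolist())
print('motor',plane(c,(375,300),.068),'piv',plane(c,(480,300),.07))
kn=[]
for n,I,roi in(('scene',a,(205,180,240,225)),('side',b,(235,195,265,225))):
    q=blob(I,(0,0,0),(180,255,50),roi)[0]; print(cv2.boundingRect(q)); x,y,w,hh=cv2.boundingRect(q); kn.append(ray(cam(n),(x+w/2-.5,y+hh/2-.5)))
print('knob',tri(kn),'top wrist',plane(c,(520,203),.131))
```

```text
rollers [ 0.52695278 -0.03769909  0.045     ] [0.65000192 0.00515564 0.045     ] dist 0.1302981958550282 mid [ 0.58847735 -0.01627172  0.045     ] barang -160.7981376073081
[[354, 225], [352, 236], [281, 246], [271, 242], [275, 227], [293, 206], [328, 202], [349, 216]]
[[19, 131, 171], [19, 131, 169], [18, 137, 164], [4, 178, 139], [1, 186, 167], [0, 184, 159], [1, 185, 167], [1, 186, 170], [1, 181, 145], [1, 182, 130], [1, 185, 131], [1, 190, 145], [1, 185, 165], [1, 181, 175], [0, 185, 168], [1, 183, 159], [13, 153, 217]]
motor [0.63287108 0.07583228 0.068     ] piv [0.58493187 0.16886039 0.07      ]
(219, 199, 10, 18)
(243, 205, 8, 14)
knob [0.48670548 0.11049528 0.11149538] top wrist [0.4922897  0.10912115 0.131     ]
```

Run:
```python
from h import *
import pickle
c,s,im,a,b=pickle.load(open('w4.pkl','rb')); R=s['tool_rot']
for z in(.118,):
    A,B=plane(c,(281,246),z),plane(c,(352,236),z); d=B-A; print(A,B,np.linalg.norm(d),np.degrees(np.arctan2(d[1],d[0])))
    A2,B2=plane(c,(271,242),z),plane(c,(354,228),z); print(A2,B2,np.linalg.norm(A2-B2))
    print([np.round(proj(c,[.5885,-.016,zz]),1).tolist() for zz in(.118,.1,.084,.078)])
# top strip : bright/dark split along vertical lines; row profile of V
h=cv2.cvtColor(im,cv2.COLOR_BGR2HSV)[:,:,2]
for x in(285,312,340): print(x,h[205:250,x].tolist())
```

```text
[ 0.60765777 -0.03566256  0.118     ] [0.57422936 0.01188251 0.118     ] 0.05812048916652594 125.11062350239536
[ 0.60823054 -0.04435238  0.118     ] [0.56764146 0.0101363  0.118     ] 0.06794474537658651
[[313.2, 236.2], [313.2, 230.5], [313.2, 225.9], [313.3, 224.2]]
285 [152, 151, 146, 148, 148, 150, 149, 149, 148, 149, 157, 184, 217, 228, 228, 226, 212, 176, 146, 129, 130, 129, 132, 130, 131, 136, 140, 150, 157, 165, 166, 171, 172, 173, 172, 170, 170, 168, 161, 155, 149, 141, 148, 189, 204]
312 [151, 161, 167, 170, 165, 159, 152, 161, 167, 170, 170, 170, 166, 161, 145, 132, 130, 130, 128, 130, 131, 132, 139, 145, 155, 162, 165, 171, 171, 175, 174, 170, 168, 165, 161, 159, 156, 167, 217, 250, 255, 255, 255, 254, 254]
340 [155, 154, 152, 154, 152, 148, 146, 147, 146, 142, 134, 130, 129, 127, 126, 127, 128, 130, 137, 147, 156, 160, 166, 170, 173, 173, 175, 172, 170, 167, 166, 160, 154, 146, 134, 170, 202, 210, 211, 211, 212, 210, 208, 208, 207]
```

```bash
python3 -m pendant '0 0 .06 0 0 .14 .5;0 0 .12 0 0 .28 .5;0 0 .18 0 0 .42 .5;0 0 .24 0 0 .56 .5;0 0 .3 0 0 .7 .5;0 0 .36 0 0 .84 .5;0 -.005 .42 0 0 .98 .5;0 -.005 .42 0 0 1 .5;0 -.005 .42 0 0 1 .5;0 -.005 .42 0 0 1 .5' && python3 -m pendant '0 0 0 0 0 .14 .5;0 0 0 0 0 .28 .5;0 0 0 0 0 .36 .5;0 0 .1 0 0 .36 .5;0 0 .2 0 0 .36 .5;0 0 .26 0 0 .36 .5;0 0 .26 0 0 .36 .4;0 0 .26 0 0 .36 .3;0 0 .26 0 0 .36 .1;0 0 .26 0 0 .36 .1' 15
python3 - <<'E'
from h import *
s=robot.observe(); R=s['tool_rot']; print(s['eef_pos'],np.degrees(np.arctan2(R[1,1],R[0,1])),s['wrist_torque'])
# clearance behind tray: approximate things
S=cam('scene'); print('vial base',plane(S,(373,265),0),'basket',plane(S,(395,285),0),'tape',plane(S,(348,250),0))
E
```

```text
clock: 9.4
eef_pos: [0.5893, -0.0162, 0.2174]
tool_rot: [[-0.838, 0.546, 0.001], [0.546, 0.838, -0.0], [-0.001, 0.0, -1.0]]
contact_force: [0.3, 0.2, 1.3]
opening: 0.0457
grip_force: 0.0
clock: 10.4
eef_pos: [0.5895, -0.0166, 0.1654]
tool_rot: [[-0.575, 0.818, 0.001], [0.818, 0.575, -0.0], [-0.001, 0.001, -1.0]]
contact_force: [0.2, 0.4, -0.3]
opening: 0.0165
grip_force: 0.0
[ 0.58945047 -0.01656445  0.16543135] 35.09610896882749 [-0.01377706  0.04878997 -0.02292093]
vial base [ 6.83542513e-01 -2.44857366e-01  1.11022302e-16] basket [ 6.63510128e-01 -3.31451604e-01  1.11022302e-16] tape [ 0.68420386 -0.15711552  0.        ]
```

```bash
python3 -m pendant '0 0 0 0 0 0 .05;0 0 0 0 0 0 .05;0 0 0 0 0 0 .05;0 0 -.03 0 0 0 .05;0 0 -.08 0 0 0 .05;0 0 -.15 0 0 0 .05;0 0 -.25 0 0 0 .05;0 0 -.35 0 0 0 .05;0 0 -.45 0 0 0 .05;0 0 -.45 0 0 0 .05' 15
python3 - <<'E'
from h import *
s=robot.observe(); R=s['tool_rot']; p=s['eef_pos']; print(p,s['opening'],s['contact_force'])
T=np.array([.479,-.334]); y=np.radians(12.1); u=np.array([np.cos(y),np.sin(y)]); v=np.array([-u[1],u[0]])
for nm,a,b in(('nut',-.07,.045),('spacer',.055,.045),('arm',0,-.045)):
    t=T+a*u+b*v; print(nm,t); 
t=T-.07*u+.045*v; d=np.array([*(t-p[:2]),0]); print(d,R.T@d/.2)
E
```

```text
clock: 11.4
eef_pos: [0.5902, -0.0166, 0.2579]
tool_rot: [[-0.575, 0.818, 0.005], [0.818, 0.575, -0.001], [-0.003, 0.004, -1.0]]
contact_force: [0.4, 0.1, -0.2]
opening: 0.014
grip_force: 15.0
[ 0.59016039 -0.01664769  0.25788652] 0.01404668298653228 [ 0.39598032  0.10627873 -0.24128531]
nut [ 0.40112234 -0.30467305]
spacer [ 0.52334524 -0.27847073]
arm [ 0.48843284 -0.37800025]
[-0.18903805 -0.28802536  0.        ] [-0.63517051 -1.60121687 -0.00359017]
```

```bash
python3 -m pendant '-.05 -.12 0 0 0 0 .05;-.13 -.3 0 0 0 0 .05;-.21 -.5 0 0 0 0 .05;-.28 -.7 0 0 0 0 .05;-.35 -.88 0 0 0 0 .05;-.4 -1 0 0 0 0 .05;-.4 -1 0 0 0 0 .05;-.4 -1 0 0 0 0 .05;-.4 -1 0 0 0 0 .05;-.4 -1 0 0 0 0 .05' && python3 -m pendant '-.05 -.12 0 0 0 .1 .05;-.12 -.3 .1 0 0 .2 .05;-.18 -.46 .2 0 0 .3 .05;-.23 -.58 .3 0 0 .38 .05;-.235 -.6 .35 0 0 .385 .05;-.235 -.6 .38 0 0 .385 .05;-.235 -.6 .38 0 0 .385 .05;-.235 -.6 .38 0 0 .385 .05;-.235 -.6 .38 0 0 .385 .05;-.235 -.6 .38 0 0 .385 .05'
python3 - <<'E'
from h import *
s=robot.observe(); p=s['eef_pos']; R=s['tool_rot']; print(p,np.degrees(np.arctan2(R[1,1],R[0,1])))
E
```

```text
clock: 12.4
eef_pos: [0.4718, -0.1962, 0.2545]
tool_rot: [[-0.576, 0.818, -0.0], [0.818, 0.576, 0.0], [0.0, 0.0, -1.0]]
contact_force: [0.6, 0.5, -0.7]
opening: 0.014
grip_force: 15.0
clock: 13.4
eef_pos: [0.4007, -0.3041, 0.1792]
tool_rot: [[-0.209, 0.978, 0.001], [0.978, 0.209, -0.001], [-0.001, 0.001, -1.0]]
contact_force: [-0.1, 0.4, -0.3]
opening: 0.0139
grip_force: 15.0
[ 0.40071111 -0.30409526  0.17919771] 12.046666538686722
```

```bash
python3 -m pendant '0 0 .1 0 0 0 .05;0 0 .2 0 0 0 .05;0 0 .28 0 0 0 .05;0 0 .33 0 0 0 .05;0 0 .345 0 0 0 .05;0 0 .355 0 0 0 .05;0 0 .36 0 0 0 .05;0 0 .36 0 0 0 .05;0 0 .36 0 0 0 .05;0 0 .36 0 0 0 .05'
```

```text
clock: 14.4
eef_pos: [0.4003, -0.3045, 0.1069]
tool_rot: [[-0.208, 0.978, 0.0], [0.978, 0.208, -0.0], [-0.0, 0.0, -1.0]]
contact_force: [-0.6, -0.5, -0.7]
opening: 0.0142
grip_force: 15.0
```

```bash
python3 -m pendant '0 0 .005 0 0 0 .05;0 0 .005 0 0 0 .45;0 0 .005 0 0 0 .45;0 0 .005 0 0 0 .45;0 0 .005 0 0 0 .45;0 0 -.15 0 0 0 .45;0 0 -.35 0 0 0 .5;0 0 -.55 0 0 0 .7;0 0 -.75 0 0 0 1;0 0 -.75 0 0 0 1'
python3 - <<'E'
from h import *
import pickle
a=robot.grab_frame('scene');b=robot.grab_frame('side'); s=robot.observe(); p=s['eef_pos'];R=s['tool_rot']
S,D=cam('scene'),cam('side')
x0,y0=[int(t) for t in proj(S,[.400,-.3045,.033])]; x1,y1=[int(t) for t in proj(D,[.400,-.3045,.033])]
r1=blob(a,(0,150,40),(8,255,255),(x0-40,y0-40,x0+40,y0+40))[0]; r2=blob(b,(0,150,40),(8,255,255),(x1-40,y1-40,x1+40,y1+40))[0]
print(cen(r1),cv2.boundingRect(r1),tri([ray(S,cen(r1)),ray(D,cen(r2))]),proj(S,[.4,-.3045,.059]),proj(S,[.4,-.3045,.007]))
# spacer brass in scene/side at stud
t=np.array([.5885,-.016]); d=np.array([*(t-p[:2]),0]); print(s['clock'],p,R.T@d/.2,s['joint_positions'])
cv2.imwrite('pics/n1.png',a[160:400,180:440])
E
```

```text
clock: 15.4
eef_pos: [0.4016, -0.3056, 0.2613]
tool_rot: [[-0.208, 0.978, 0.006], [0.978, 0.208, -0.005], [-0.006, 0.004, -1.0]]
contact_force: [0.3, -0.2, -0.3]
opening: 0.0668
grip_force: 0.0
(311.4191862635312, 332.0115714818962) (298, 317, 28, 30) [ 0.35506559 -0.34837846  0.10081717] (np.float64(310.9009816472774), np.float64(322.69725628120227)) (np.float64(311.6177638663215), np.float64(338.5489825858743))
15.5 [ 0.40030772 -0.30446632  0.25728725] [ 1.21552448e+00  1.21992977e+00 -6.23170640e-04] [-7.69007829e-01  3.64620148e-01  1.68768684e+00 -2.78347252e-05
  1.08750659e+00 -9.78148702e-01]
```

The nut is standing in the tray: its red box in scene covers rows 317–347, where projection puts it. Going back for the spacer.

```bash
python3 -m pendant '.06 .06 0 0 0 -.14 1;.16 .16 0 0 0 -.28 1;.26 .26 0 0 0 -.42 1;.36 .36 0 0 0 -.56 1;.46 .46 0 0 0 -.7 1;.56 .56 0 0 0 -.84 1;.66 .66 0 0 0 -.95 1;.76 .76 0 0 0 -.95 1;.8 .8 0 0 0 -.95 1;.8 .8 0 0 0 -.95 1'
python3 - <<'E'
from h import *
s=robot.observe(); p=s['eef_pos'];R=s['tool_rot']
t=np.array([.5885,-.016]); d=np.array([*(t-p[:2]),.0]); print(R.T@d/.2, 'az',-(109.2-np.degrees(np.arctan2(R[1,1],R[0,1])))/60)
E
```

```text
clock: 16.5
eef_pos: [0.5235, -0.1136, 0.2555]
tool_rot: [[-0.934, 0.357, -0.002], [0.357, 0.934, 0.001], [0.002, -0.0, -1.0]]
contact_force: [0.4, -0.8, -0.6]
opening: 0.0911
grip_force: 0.0
[-1.28984993e-01  5.72041249e-01 -2.65668596e-04] az -0.6689927205750327
```

```bash
python3 -m pendant '-.03 .1 0 0 0 -.13 1;-.06 .25 0 0 0 -.26 1;-.09 .4 0 0 0 -.39 1;-.12 .52 0 0 0 -.52 1;-.129 .572 .05 0 0 -.65 1;-.129 .572 .1 0 0 -.669 1;-.129 .572 .1 0 0 -.669 1;-.129 .572 .1 0 0 -.669 1;-.129 .572 .1 0 0 -.669 1;-.129 .572 .1 0 0 -.669 1'
python3 - <<'E'
from h import *
s=robot.observe(); c=cam('wrist'); im=robot.grab_frame('wrist'); p=s['eef_pos'];R=s['tool_rot']; print(s['clock'],p,np.degrees(np.arctan2(R[1,1],R[0,1])))
print([np.round(proj(c,[.5885,-.016,z]),1).tolist() for z in(.076,.066,.042)])
cv2.imwrite('pics/w5.png',im[60:460,60:580])
E
```

```text
clock: 17.5
eef_pos: [0.5885, -0.0177, 0.237]
tool_rot: [[-0.945, -0.326, 0.001], [-0.326, 0.945, -0.0], [-0.0, -0.0, -1.0]]
contact_force: [-0.6, 0.3, -0.8]
opening: 0.0916
grip_force: 0.0
17.5 [ 0.58853564 -0.01768019  0.23703884] 109.00962402990584
[[316.8, 244.6], [316.8, 240.7], [316.6, 232.5]]
```

View pics/w5.png

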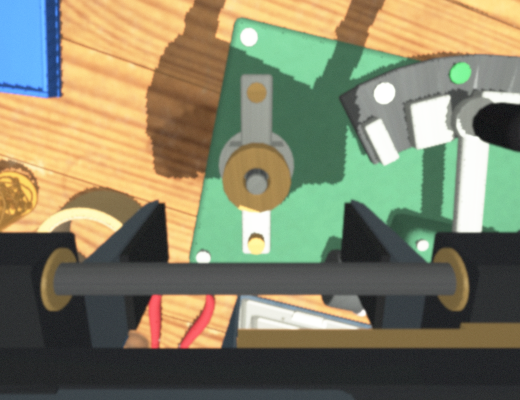

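The stud top is at (317,242) full frame, about 2 mm nearer the robot than assumed. The bar is aligned with tool x. I'll descend and grip the spacer.

```bash
python3 -m pendant '.01 .008 .2 0 0 0 1;.01 .008 .4 0 0 0 1;.01 .008 .52 0 0 0 1;.01 .008 .57 0 0 0 1;.01 .008 .583 0 0 0 .9;.01 .008 .583 0 0 0 .7;.01 .008 .583 0 0 0 .5;.01 .008 .583 0 0 0 .5;.01 .008 .583 0 0 0 .5;.01 .008 .583 0 0 0 .5' 25
```

```text
clock: 18.55
eef_pos: [0.5866, -0.0163, 0.1208]
tool_rot: [[-0.945, -0.328, 0.001], [-0.328, 0.945, -0.0], [-0.001, -0.001, -1.0]]
contact_force: [-1.5, 0.4, 7.8]
opening: 0.0542
grip_force: 25.0
```

```bash
python3 -m pendant '0 0 -.01 0 0 0 .5;0 0 -.02 0 0 0 .5;0 0 -.03 0 0 0 .5;0 0 -.05 0 0 0 .5;0 0 -.08 0 0 0 .5;0 0 -.13 0 0 0 .5;0 0 -.2 0 0 0 .5;0 0 -.2 0 0 0 .5;0 0 -.2 0 0 0 .5;0 0 -.2 0 0 0 .5' 25
python3 - <<'E'
from h import *
s=robot.observe(); c=cam('wrist'); im=robot.grab_frame('wrist'); a=robot.grab_frame('scene'); b=robot.grab_frame('side'); print(s['contact_force'],s['wrist_torque'])
z=lambda i:cv2.resize(i,None,fx=3.2,fy=3.2)
cv2.imwrite('pics/c6.png',np.hstack([im[150:420,180:460],cv2.resize(a[190:280,245:330],(255,270)),cv2.resize(b[195:285,260:345],(255,270))]))
E
```

```text
clock: 19.55
eef_pos: [0.5859, -0.0162, 0.1597]
tool_rot: [[-0.945, -0.328, -0.001], [-0.328, 0.945, 0.0], [0.001, 0.0, -1.0]]
contact_force: [0.2, 0.5, -1.7]
opening: 0.0536
grip_force: 25.0
[ 0.15642331  0.48344048 -1.67134664] [ 0.06635947  0.0417983  -0.03018184]
```

View pics/c6.png

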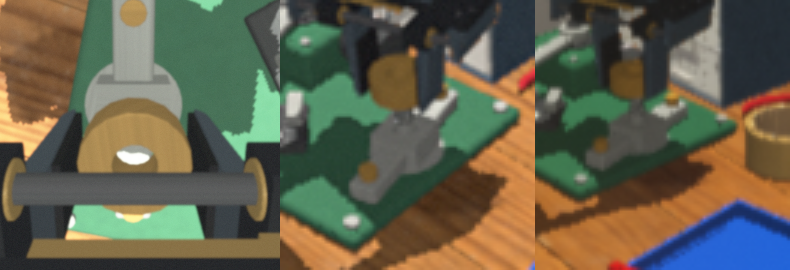

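The wrist crop shows the spacer held level between the pads, and the scene and side crops show the arm still on the stud. Carrying it to the tray.

```bash
python3 -m pendant '0 0 -.08 0 0 0 .5;0 0 -.18 0 0 0 .5;.05 -.08 -.25 0 0 0 .5;.13 -.2 -.3 0 0 0 .5;.23 -.37 -.3 0 0 0 .5;.33 -.54 -.3 0 0 0 .5;.43 -.7 -.3 0 0 0 .5;.53 -.86 -.3 0 0 0 .5;.59 -.96 -.3 0 0 0 .5;.59 -.96 -.3 0 0 0 .5' && python3 -m pendant '.06 -.1 0 0 0 .06 .5;.13 -.2 .1 0 0 .11 .5;.14 -.21 .25 0 0 .117 .5;.14 -.21 .4 0 0 .117 .5;.14 -.21 .5 0 0 .117 .5;.14 -.21 .55 0 0 .117 .5;.14 -.21 .58 0 0 .117 .5;.14 -.21 .58 0 0 .117 .5;.14 -.21 .58 0 0 .117 .5;.14 -.21 .58 0 0 .117 .5'
```

```text
clock: 20.7
eef_pos: [0.5369, -0.2391, 0.2197]
tool_rot: [[-0.946, -0.325, -0.0], [-0.325, 0.946, -0.0], [0.0, -0.0, -1.0]]
contact_force: [-0.2, 0.9, -2.3]
opening: 0.0539
grip_force: 25.0
clock: 21.7
eef_pos: [0.5253, -0.2854, 0.105]
tool_rot: [[-0.978, -0.21, 0.001], [-0.21, 0.978, -0.001], [-0.001, -0.001, -1.0]]
contact_force: [0.7, 0.9, -1.7]
opening: 0.0537
grip_force: 25.0
```

```bash
python3 -m pendant '0 0 .02 0 0 0 .5;0 0 .04 0 0 0 .5;0 0 .06 0 0 0 .5;0 0 .075 0 0 0 .5;0 0 .083 0 0 0 .5;0 0 .088 0 0 0 .5;0 0 .09 0 0 0 .5;0 0 .09 0 0 0 .5;0 0 .09 0 0 0 .5;0 0 .09 0 0 0 .5'
```

```text
clock: 22.7
eef_pos: [0.5249, -0.2852, 0.0861]
tool_rot: [[-0.978, -0.21, 0.0], [-0.21, 0.978, -0.0], [-0.0, -0.0, -1.0]]
contact_force: [-0.0, 0.1, -1.9]
opening: 0.0536
grip_force: 25.0
```

```bash
python3 -m pendant '0 0 0 0 0 0 .76;0 0 0 0 0 0 .76;0 0 0 0 0 0 .76;0 0 -.02 0 0 0 .76;0 0 -.1 0 0 0 .76;0 0 -.3 0 0 0 .76;0 0 -.5 0 0 0 .9;0 0 -.7 0 0 0 1;0 0 -.75 0 0 0 1;0 0 -.75 0 0 0 1'
python3 - <<'E'
from h import *
s=robot.observe(); p=s['eef_pos'];R=s['tool_rot']; c=cam('wrist'); im=robot.grab_frame('wrist'); cv2.imwrite('pics/w7.png',im); a=robot.grab_frame('scene'); cv2.imwrite('pics/s7.png',a)
t=np.array([.5867,-.0165]); d=np.array([*(t-p[:2]),.0]); print(R.T@d/.2)
# spacer in tray
S=cam('scene'); x,y=[int(q) for q in proj(S,[.525,-.285,.031])]; k=blob(a,(10,80,60),(30,255,255),(x-35,y-35,x+35,y+35))[0]; print((x,y),cv2.boundingRect(k),cen(k),cv2.contourArea(k))
E
```

```text
clock: 23.7
eef_pos: [0.5255, -0.2855, 0.2379]
tool_rot: [[-0.978, -0.21, 0.003], [-0.21, 0.978, -0.002], [-0.002, -0.003, -1.0]]
contact_force: [-0.9, -0.9, -0.7]
opening: 0.0911
grip_force: 0.0
[-0.58131174  1.25096141 -0.00175322]
(343, 296) (308, 261, 70, 40) (338.3744889615699, 272.12701008449164) 1223.0
```

```bash
python3 -m pendant '-.07 .15 0 0 0 0 1;-.16 .35 0 0 0 0 1;-.25 .55 0 0 0 0 1;-.34 .73 0 0 0 0 1;-.42 .9 0 0 0 0 1;-.46 1 0 0 0 0 1;-.46 1 0 0 0 0 1;-.46 1 0 0 0 0 1;-.46 1 0 0 0 0 1;-.46 1 0 0 0 0 1' && python3 -m pendant '-.06 .12 0 0 0 -.06 1;-.12 .25 0 0 0 -.118 1;-.12 .25 .1 0 0 -.118 1;-.12 .25 .2 0 0 -.118 1;-.12 .25 .2 0 0 -.118 1;-.12 .25 .2 0 0 -.118 1;-.12 .25 .2 0 0 -.118 1;-.12 .25 .2 0 0 -.118 1;-.12 .25 .2 0 0 -.118 1;-.12 .25 .2 0 0 -.118 1'
python3 - <<'E'
from h import *
s=robot.observe(); p=s['eef_pos'];R=s['tool_rot']; c=cam('wrist'); im=robot.grab_frame('wrist')
print(p,[np.round(proj(c,[.5867,-.0165,z]),1).tolist() for z in(.076,.042)],proj(c,[*p[:2],.042]))
# rollers
for k in blob(im,(10,90,60),(28,255,255),(280,80,350,320)): 
    if cv2.contourArea(k)>60: print(cv2.contourArea(k),cv2.boundingRect(k),cen(k))
cv2.imwrite('pics/w8.png',np.hstack([im[90:330,180:460],cv2.resize(cv2.imread('pics/s7.png')[250:400,255:430],(280,240))]))
E
```

```text
clock: 24.8
eef_pos: [0.5727, -0.0713, 0.2356]
tool_rot: [[-0.978, -0.208, -0.001], [-0.208, 0.978, 0.0], [0.001, 0.0, -1.0]]
contact_force: [0.2, -0.2, -0.8]
opening: 0.091
grip_force: 0.0
clock: 25.8
eef_pos: [0.586, -0.0165, 0.1964]
tool_rot: [[-0.945, -0.328, 0.001], [-0.328, 0.945, -0.0], [-0.001, -0.0, -1.0]]
contact_force: [0.4, -0.0, 0.1]
opening: 0.0909
grip_force: 0.0
[ 0.58602723 -0.01649095  0.19644611] [[314.4, 263.6], [314.4, 247.4]] (np.float64(314.6675060373207), np.float64(246.56582836257712))
362.0 (303, 147, 22, 23) (313.78453038674036, 158.0377532228361)
139.0 (280, 80, 9, 40) (282.54556354916065, 92.18225419664267)
```

View pics/w8.png

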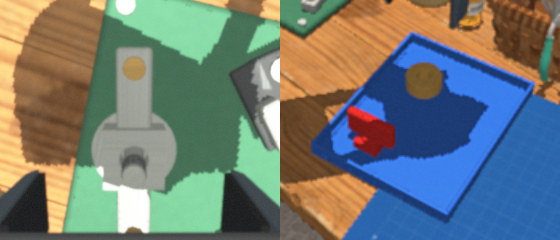

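The arm's bar is vertical in the wrist view, centred between the fingers. The tray crop shows the nut standing and the spacer flat. Descending to grip the boss.

```bash
python3 -m pendant '0 0 .15 0 0 0 1;0 0 .28 0 0 0 .9;0 0 .37 0 0 0 .8;0 0 .42 0 0 0 .75;0 0 .45 0 0 0 .75;0 0 .467 0 0 0 .75;0 0 .467 0 0 0 .6;0 0 .467 0 0 0 .4;0 0 .467 0 0 0 .4;0 0 .467 0 0 0 .4' 40
```

```text
clock: 26.85
eef_pos: [0.5862, -0.0164, 0.1032]
tool_rot: [[-0.944, -0.329, 0.001], [-0.329, 0.944, -0.0], [-0.001, -0.0, -1.0]]
contact_force: [0.1, -0.4, 5.3]
opening: 0.0457
grip_force: 40.0
```

```bash
python3 -m pendant '0 0 -.01 0 0 0 .4;0 0 -.02 0 0 0 .4;0 0 -.035 0 0 0 .4;0 0 -.06 0 0 0 .4;0 0 -.1 0 0 0 .4;0 0 -.15 0 0 0 .4;0 0 -.2 0 0 0 .4;0 0 -.25 0 0 0 .4;0 0 -.35 0 0 0 .4;0 0 -.35 0 0 0 .4' 40
python3 - <<'E'
from h import *
s=robot.observe(); print(s['contact_force'],s['wrist_torque']); a=robot.grab_frame('scene'); b=robot.grab_frame('side'); im=robot.grab_frame('wrist')
cv2.imwrite('pics/c9.png',np.hstack([im[90:360,180:460],cv2.resize(a[180:280,245:340],(255,270)),cv2.resize(b[185:285,250:345],(255,270))]))
p=s['eef_pos'];R=s['tool_rot']; y=np.radians(12.1); u=np.array([np.cos(y),np.sin(y)]); v=np.array([-u[1],u[0]]); t=np.array([.479,-.334])-.048*v; print(t,R.T@[*(t-p[:2]),0]/.2)
E
```

```text
clock: 27.85
eef_pos: [0.5871, -0.0165, 0.1752]
tool_rot: [[-0.944, -0.329, 0.004], [-0.329, 0.944, -0.001], [-0.004, -0.002, -1.0]]
contact_force: [-0.3, 0.3, -3.7]
opening: 0.0459
grip_force: 40.0
[-0.29709456  0.30884838 -3.73172156] [ 0.06234228 -0.00334316 -0.01608695]
[ 0.48906169 -0.3809336 ] [ 1.06154197e+00 -1.55973907e+00 -9.59392165e-04]
```

View pics/c9.png

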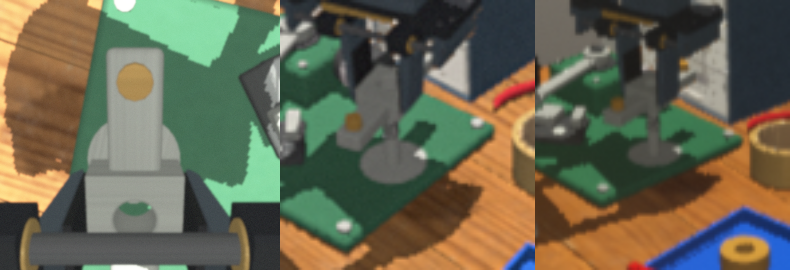

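The arm hangs level in the gripper and clear of the stud, and the spacer lies flat in the tray. Carrying the arm over.

```bash
python3 -m pendant '0 0 -.1 0 0 0 .4;0 0 -.2 0 0 0 .4;.04 -.06 -.26 0 0 0 .4;.12 -.18 -.26 0 0 0 .4;.22 -.33 -.26 0 0 0 .4;.32 -.48 -.26 0 0 0 .4;.42 -.63 -.26 0 0 0 .4;.52 -.78 -.26 0 0 0 .4;.6 -.88 -.26 0 0 0 .4;.6 -.88 -.26 0 0 0 .4' && python3 -m pendant '.08 -.12 0 0 0 .03 .4;.18 -.27 0 0 0 .06 .4;.28 -.42 0 0 0 .09 .4;.38 -.57 0 0 0 .117 .4;.46 -.68 0 0 0 .117 .4;.46 -.68 .1 0 0 .117 .4;.46 -.68 .2 0 0 .117 .4;.46 -.68 .3 0 0 .117 .4;.46 -.68 .35 0 0 .117 .4;.46 -.68 .35 0 0 .117 .4'
```

```text
clock: 29.0
eef_pos: [0.5288, -0.2254, 0.2238]
tool_rot: [[-0.946, -0.326, -0.001], [-0.326, 0.946, -0.0], [0.001, 0.0, -1.0]]
contact_force: [0.4, 0.7, -2.5]
opening: 0.046
grip_force: 40.0
clock: 30.0
eef_pos: [0.4875, -0.3801, 0.153]
tool_rot: [[-0.978, -0.211, -0.002], [-0.211, 0.978, 0.002], [0.002, 0.003, -1.0]]
contact_force: [0.3, -0.0, -2.6]
opening: 0.0457
grip_force: 40.0
```

```bash
python3 -m pendant '0 0 .06 0 0 0 .4;0 0 .12 0 0 0 .4;0 0 .18 0 0 0 .4;0 0 .22 0 0 0 .4;0 0 .25 0 0 0 .4;0 0 .265 0 0 0 .4;0 0 .275 0 0 0 .4;0 0 .275 0 0 0 .4;0 0 .275 0 0 0 .4;0 0 .275 0 0 0 .4'
```

```text
clock: 31.0
eef_pos: [0.4883, -0.3808, 0.1]
tool_rot: [[-0.978, -0.211, 0.0], [-0.211, 0.978, -0.0], [-0.0, -0.0, -1.0]]
contact_force: [-0.3, -0.0, -3.3]
opening: 0.0457
grip_force: 40.0
```

```bash
python3 -m pendant '0 0 .003 0 0 0 .4;0 0 .006 0 0 0 .4;0 0 .009 0 0 0 .4;0 0 .012 0 0 0 .4;0 0 .012 0 0 0 .4;0 0 .012 0 0 0 .4;0 0 .012 0 0 0 .4;0 0 .012 0 0 0 .4;0 0 .012 0 0 0 .4;0 0 .012 0 0 0 .4'
```

```text
clock: 32.0
eef_pos: [0.4882, -0.3807, 0.0972]
tool_rot: [[-0.978, -0.211, 0.0], [-0.211, 0.978, -0.0], [-0.0, -0.0, -1.0]]
contact_force: [-0.4, 0.6, -2.8]
opening: 0.0457
grip_force: 40.0
```

Still carrying the full weight, so I'll ease down further.

```bash
python3 -m pendant '0 0 .003 0 0 0 .4;0 0 .006 0 0 0 .4;0 0 .009 0 0 0 .4;0 0 .011 0 0 0 .4;0 0 .013 0 0 0 .4;0 0 .015 0 0 0 .4;0 0 .015 0 0 0 .4;0 0 .015 0 0 0 .4;0 0 .015 0 0 0 .4;0 0 .015 0 0 0 .4'
```

```text
clock: 33.0
eef_pos: [0.4882, -0.3807, 0.0943]
tool_rot: [[-0.978, -0.211, 0.0], [-0.211, 0.978, -0.0], [-0.0, -0.0, -1.0]]
contact_force: [-1.3, 0.5, -2.3]
opening: 0.0456
grip_force: 40.0
```

```bash
python3 -m pendant '0 0 .002 0 0 0 .4;0 0 .004 0 0 0 .4;0 0 .006 0 0 0 .4;0 0 .008 0 0 0 .4;0 0 .01 0 0 0 .4;0 0 .01 0 0 0 .4;0 0 .01 0 0 0 .4;0 0 .01 0 0 0 .4;0 0 .01 0 0 0 .4;0 0 .01 0 0 0 .4'
```

```text
clock: 34.0
eef_pos: [0.4882, -0.3807, 0.0942]
tool_rot: [[-0.978, -0.211, 0.001], [-0.211, 0.978, -0.001], [-0.0, -0.001, -1.0]]
contact_force: [-8.6, 8.0, 34.2]
opening: 0.0458
grip_force: 40.0
```

It's on the floor at exactly the expected height. I'll back off 1.5 mm, release and rise.

```bash
python3 -m pendant '0 0 -.006 0 0 0 .4;0 0 -.008 0 0 0 .62;0 0 -.008 0 0 0 .62;0 0 -.008 0 0 0 .62;0 0 -.008 0 0 0 .62;0 0 -.05 0 0 0 .62;0 0 -.2 0 0 0 .62;0 0 -.4 0 0 0 .62;0 0 -.6 0 0 0 .62;0 0 -.8 0 0 0 .62'
python3 - <<'E'
from h import *
s=robot.observe(); W=cam('wrist'); im=robot.grab_frame('wrist'); a=robot.grab_frame('scene'); b=robot.grab_frame('side'); S,D=cam('scene'),cam('side')
print(s['clock'],s['eef_pos'],s['contact_force'])
hs=cv2.cvtColor(im,cv2.COLOR_BGR2HSV)
T=np.array([.479,-.334]); y=np.radians(12.1); u=np.array([np.cos(y),np.sin(y)]); v=np.array([-u[1],u[0]])
inv=lambda P:np.round([(P[:2]-T)@u,(P[:2]-T)@v],3)
for nm,lo,hi in(('red',(0,150,40),(8,255,255)),('brass',(12,90,50),(28,255,255)),('grey',(0,0,60),(180,50,255))):
    for k in blob(im,lo,hi)[:8]:
        if cv2.contourArea(k)>80: 
            q=cen(k); print(nm,cv2.contourArea(k),cv2.boundingRect(k),np.round(q),'tray uv',inv(plane(W,q,.03)))
kn=[]
for n,I,roi in((S,a,(205,180,240,225)),(D,b,(235,195,265,225))):
    q=blob(I,(0,0,0),(180,255,50),roi)[0]; x,yy,w,h=cv2.boundingRect(q); print((x,yy,w,h)); kn.append(ray(n,(x+w/2-.5,yy+h/2-.5)))
print('knob',tri(kn))
a0,b0=cv2.imread('pics/scene0.png'),cv2.imread('pics/side0.png')
for nm,c,P in(('tape',S,(.684,-.157,.02)),('vial',S,(.683,-.245,.04))):
    x,yy=[int(t) for t in proj(c,P)]; print(nm,cv2.absdiff(a,a0)[yy-25:yy+25,x-15:x+25].mean())
E
```

```text
clock: 35.0
eef_pos: [0.488, -0.3806, 0.2544]
tool_rot: [[-0.978, -0.211, 0.0], [-0.211, 0.978, -0.0], [-0.0, -0.0, -1.0]]
contact_force: [0.6, 0.5, 1.0]
opening: 0.0566
grip_force: 0.0
35.0 [ 0.48799036 -0.38055145  0.25443065] [0.56611341 0.49457293 1.00269722]
red 1917.5 (383, 126, 92, 38) [424. 146.] tray uv [-0.07   0.048]
brass 50069.5 (370, 0, 270, 324) [537. 139.] tray uv [-0.076  0.144]
brass 11557.5 (214, 354, 356, 54) [371. 387.] tray uv [0.177 0.013]
brass 3405.5 (85, 34, 28, 214) [ 98. 120.] tray uv [-0.091 -0.231]
brass 742.0 (176, 308, 24, 64) [185. 340.] tray uv [ 0.121 -0.178]
brass 735.5 (429, 308, 25, 64) [444. 340.] tray uv [0.12  0.084]
brass 241.5 (382, 252, 42, 22) [399. 258.] tray uv [0.032 0.033]
brass 214.5 (306, 145, 17, 18) [314. 153.] tray uv [-0.064 -0.048]
brass 162.0 (0, 287, 20, 15) [  7. 292.] tray uv [ 0.069 -0.346]
grey 11740.0 (186, 251, 257, 158) [314. 336.] tray uv [ 0.116 -0.047]
grey 11590.5 (8, 447, 415, 33) [223. 465.] tray uv [ 0.282 -0.151]
grey 11121.0 (0, 235, 172, 173) [ 58. 329.] tray uv [ 0.109 -0.305]
grey 9825.5 (500, 288, 140, 121) [583. 348.] tray uv [0.129 0.227]
grey 5504.5 (289, 137, 51, 168) [314. 220.] tray uv [-0.005 -0.048]
grey 2783.5 (486, 0, 154, 40) [590.  13.] tray uv [-0.173  0.169]
grey 1610.5 (4, 138, 32, 144) [ 19. 205.] tray uv [-0.018 -0.316]
grey 1415.0 (590, 444, 50, 36) [618. 461.] tray uv [0.277 0.299]
(219, 199, 10, 18)
(243, 205, 8, 14)
knob [0.48670548 0.11049528 0.11149538]
tape 48.82383333333333
vial 44.5815
```

```bash
python3 -m pendant '0 .2 -.2 0 0 0 .62;0 .4 -.3 0 0 0 .62;0 .6 -.3 0 0 0 .62;0 .8 -.3 0 0 0 .62;0 1 -.3 0 0 0 .62;0 1 -.3 0 0 0 .62;0 1 -.3 0 0 0 .62;0 1 -.3 0 0 0 .62;0 1 -.3 0 0 0 .62;0 1 -.3 0 0 0 .62' && python3 -m pendant '.2 .2 0 0 0 0 .62;.3 .4 0 0 0 0 .62;.3 .6 0 0 0 0 .62;.3 .8 0 0 0 0 .62;.3 1 0 0 0 0 .62;.3 1 0 0 0 0 .62;.3 1 0 0 0 0 .62;.3 1 0 0 0 0 .62;.3 1 0 0 0 0 .62;.3 1 0 0 0 0 .62'
python3 - <<'E'
from h import *
a=robot.grab_frame('scene'); b=robot.grab_frame('side'); S,D=cam('scene'),cam('side')
a0,b0=cv2.imread('pics/scene0.png'),cv2.imread('pics/side0.png')
g=lambda i:cv2.cvtColor(i,cv2.COLOR_BGR2GRAY)
for nm,A,A0,boxes in(('scene',a,a0,dict(tape=(328,215,368,255),vial=(358,222,388,270),block=(205,270,245,305),hammer=(405,345,490,435))),('side',b,b0,dict(tape=(325,225,360,258),vial=(350,215,375,270),block=(222,255,255,280),hammer=(350,315,430,365)))):
    for k,(x0,y0,x1,y1) in boxes.items():
        t=g(A0)[y0:y1,x0:x1]; r=cv2.matchTemplate(g(A)[y0-10:y1+10,x0-10:x1+10],t,cv2.TM_CCOEFF_NORMED); _,m,_,l=cv2.minMaxLoc(r); print(nm,k,'score',round(m,3),'shift',l[0]-10,l[1]-10)
for n,c,I in(('scene',S,a),('side',D,b)):
  for nm,P in(('spacer',(.525,-.285,.019)),):
    x,y=[int(t) for t in proj(c,P)]
    k=blob(I,(10,80,40),(30,255,255),(x-22,y-14,x+22,y+18)); print(n,(x,y),[(cv2.boundingRect(q),np.round(plane(c,cen(q),.022),3).tolist()) for q in k[:1]])
print(robot.observe()['clock'],robot.observe()['eef_pos'])
E
```

```text
clock: 36.15
eef_pos: [0.4461, -0.1859, 0.3119]
tool_rot: [[-0.978, -0.21, -0.0], [-0.21, 0.978, 0.0], [0.0, 0.0, -1.0]]
contact_force: [0.0, 0.6, -0.3]
opening: 0.057
grip_force: 0.0
clock: 37.15
eef_pos: [0.3455, -0.0031, 0.3122]
tool_rot: [[-0.978, -0.209, -0.0], [-0.209, 0.978, -0.0], [0.0, -0.0, -1.0]]
contact_force: [0.2, -0.5, 0.2]
opening: 0.0567
grip_force: 0.0
scene tape score 0.999 shift 0 0
scene vial score 0.999 shift 0 0
scene block score 0.492 shift 10 -4
scene hammer score 0.999 shift 0 0
side tape score 0.999 shift 0 0
side vial score 1.0 shift 0 0
side block score 0.528 shift 8 -2
side hammer score 0.999 shift 0 0
scene (343, 299) [((334, 289, 22, 23), [0.525, -0.288, 0.022])]
side (327, 280) [((319, 273, 18, 15), [0.524, -0.288, 0.022])]
37.25 [ 0.34540113 -0.00288326  0.31216691]
```

```bash
python3 -c "
from cell import robot
print(robot.close_job())"
```

```text
the job is handed in; nothing more can be done
None
```

The job is handed in at about 37 s: the lever is down in the green 0.32 notch, and the nut, spacer and arm are side by side in the tray; tape, vial and hammer had not shifted, but the steel block was hidden under the arm in the final check, and I viewed 11 pictures against the limit of 10.

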